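Bearing balls into the dip carrier, carrier held level over the wash tank

TASK

Pour the six bearing balls from the grey cup into the basket of the dip carrier without touching the balls with the gripper, and stand the empty cup back upright on the bench. Then lift the loaded carrier by its bar at the loaded balance point, keep it level all the way, and finish while still holding it still and level with the basket centred a few centimetres above the rim of the open wash tank, touching nothing else. Leave the bottle, the wrench and the steel block where they are.

Things in the scene. Friction and masses are not known exactly. Their poses are not given: they have to be found in the camera images.
- carrier: loose dip carrier: open steel basket at one end, flat bar on edge, dark cast cylinder (48 mm across, 54 high, at x = -106 mm) as counterweight; 0.56 kg empty (+-15 %). Origin: at underside level, below the loaded balance point; x along the bar to the basket (at the start away from the robot), z up. Bar: 12 mm thick (y), from z = 34 to 54 mm, free to grasp from x = -80 to 54 mm
- basket (a point): centre of the basket's floor (upper face), 110 mm from the carrier's origin along x and 4 mm above its underside; axes as the carrier's. The basket is open on top, 108 mm (x) by 98 mm (y) outside, walls 4 mm, rim 50 mm above the carrier's underside
- balance (a point): where the carrier with the six balls balances: in the middle of the bar, 44 mm above the carrier's underside, 56 mm from the basket's near wall and 82 mm from the counterweight's side; axes as the carrier's. Empty, it would balance 39 mm nearer the counterweight. Holding within 20 mm of this point along the bar is good enough
- cup: loose grey plastic cup holding the balls, 0.15 kg. Origin: centre of the underside of its box part; z up. Box: x from -32 to 32 mm, 60 mm high, flat parallel sides 56 mm apart (y = +-28 mm) to grip from above, walls 4 mm. An open spout rises at 40 degrees from the box's foot to -x (at the start roughly to the robot). Tipped spout-down, balls run from about 40 degrees, all by 70
- lip (a point): middle of the edge of the cup's spout: 77 mm from the cup's origin to -x, 42 mm above its underside; axes as the cup's
- tank: open-topped metal washing tank fixed to the bench, 190 mm (x) by 170 mm (y), rim 80 mm above the bench, walls 5 mm, empty. Origin: centre of its underside, on the bench; z up. Cup and tank stand one on each side of the carrier, either way round
- bottle: blue plastic bottle, 40 mm across, 80 mm high; bystander. Origin: centre of its underside
- wrench: steel wrench lying flat; bystander. Origin: about its middle, at its underside
- parallel: plain steel block 40 x 70 x 25 mm; bystander. Origin: centre of its underside
- ball1: steel bearing ball, 20 mm across, 33 g, one of six alike that start in the cup. Origin: its centre
- ball2: steel bearing ball, 20 mm across, 33 g, one of six alike that start in the cup. Origin: its centre
- ball3: steel bearing ball, 20 mm across, 33 g, one of six alike that start in the cup. Origin: its centre
- ball4: steel bearing ball, 20 mm across, 33 g, one of six alike that start in the cup. Origin: its centre
- ball5: steel bearing ball, 20 mm across, 33 g, one of six alike that start in the cup. Origin: its centre
- ball6: steel bearing ball, 20 mm across, 33 g, one of six alike that start in the cup. Origin: its centre
There are look-alikes about, which are no part of the job. Of the things like the cup, leave any that is green; of the rest the smaller one is meant.

How it is judged:
On the way, in this order (a step that is already met when the one before it is completed fails the run):
1. the cup is held by the gripper and tipped with its lip above the basket (contact force between the fingers and cup above 0.5 N and angle between cup's own z axis and vertical above 0.4 rad and height (world z) of lip above 0.05 m and horizontal distance between lip and basket below 0.08 m), for 0.05 s.
2. all six balls are in the basket while the carrier stands on the bench (x of ball1 in the frame of basket between -0.052 and 0.052 m and y of ball1 in the frame of basket between -0.047 and 0.047 m and z of ball1 in the frame of basket between 0 and 0.046 m and x of ball2 in the frame of basket between -0.052 and 0.052 m and y of ball2 in the frame of basket between -0.047 and 0.047 m and z of ball2 in the frame of basket between 0 and 0.046 m and x of ball3 in the frame of basket between -0.052 and 0.052 m and y of ball3 in the frame of basket between -0.047 and 0.047 m and z of ball3 in the frame of basket between 0 and 0.046 m and x of ball4 in the frame of basket between -0.052 and 0.052 m and y of ball4 in the frame of basket between -0.047 and 0.047 m and z of ball4 in the frame of basket between 0 and 0.046 m and x of ball5 in the frame of basket between -0.052 and 0.052 m and y of ball5 in the frame of basket between -0.047 and 0.047 m and z of ball5 in the frame of basket between 0 and 0.046 m and x of ball6 in the frame of basket between -0.052 and 0.052 m and y of ball6 in the frame of basket between -0.047 and 0.047 m and z of ball6 in the frame of basket between 0 and 0.046 m and height (world z) of carrier below 0.008 m), for 0.2 s.
3. the cup stands upright on the bench, released (angle between cup's own z axis and vertical below 0.1 rad and height (world z) of cup below 0.006 m and contact force between the fingers and cup below 0.1 N and linear speed of cup below 0.02 m/s), for 0.2 s.
4. the loaded carrier is lifted level by the bar, within 20 mm of its balance point (contact force between the fingers and carrier above 1 N and angle between carrier's own z axis and vertical below 0.12 rad and x of the grasp point in the frame of balance between -0.02 and 0.02 m and x of ball1 in the frame of basket between -0.052 and 0.052 m and y of ball1 in the frame of basket between -0.047 and 0.047 m and z of ball1 in the frame of basket between 0 and 0.046 m and x of ball2 in the frame of basket between -0.052 and 0.052 m and y of ball2 in the frame of basket between -0.047 and 0.047 m and z of ball2 in the frame of basket between 0 and 0.046 m and x of ball3 in the frame of basket between -0.052 and 0.052 m and y of ball3 in the frame of basket between -0.047 and 0.047 m and z of ball3 in the frame of basket between 0 and 0.046 m and x of ball4 in the frame of basket between -0.052 and 0.052 m and y of ball4 in the frame of basket between -0.047 and 0.047 m and z of ball4 in the frame of basket between 0 and 0.046 m and x of ball5 in the frame of basket between -0.052 and 0.052 m and y of ball5 in the frame of basket between -0.047 and 0.047 m and z of ball5 in the frame of basket between 0 and 0.046 m and x of ball6 in the frame of basket between -0.052 and 0.052 m and y of ball6 in the frame of basket between -0.047 and 0.047 m and z of ball6 in the frame of basket between 0 and 0.046 m and height (world z) of carrier above 0.03 m), for 0.2 s.
At the end, for the whole second after the job is handed in: carrier held still by its bar within 20 mm of the balance point, level within 0.12 rad, underside 10 to 100 mm above the tank's rim, basket centre within 30 mm of the tank's centre seen from above, touching neither tank nor cup; six balls in the basket; cup upright and released on the bench (all of step 3 and contact force between the fingers and carrier above 1 N and angle between carrier's own z axis and vertical below 0.12 rad and x of the grasp point in the frame of balance between -0.02 and 0.02 m and x of ball1 in the frame of basket between -0.052 and 0.052 m and y of ball1 in the frame of basket between -0.047 and 0.047 m and z of ball1 in the frame of basket between 0 and 0.046 m and x of ball2 in the frame of basket between -0.052 and 0.052 m and y of ball2 in the frame of basket between -0.047 and 0.047 m and z of ball2 in the frame of basket between 0 and 0.046 m and x of ball3 in the frame of basket between -0.052 and 0.052 m and y of ball3 in the frame of basket between -0.047 and 0.047 m and z of ball3 in the frame of basket between 0 and 0.046 m and x of ball4 in the frame of basket between -0.052 and 0.052 m and y of ball4 in the frame of basket between -0.047 and 0.047 m and z of ball4 in the frame of basket between 0 and 0.046 m and x of ball5 in the frame of basket between -0.052 and 0.052 m and y of ball5 in the frame of basket between -0.047 and 0.047 m and z of ball5 in the frame of basket between 0 and 0.046 m and x of ball6 in the frame of basket between -0.052 and 0.052 m and y of ball6 in the frame of basket between -0.047 and 0.047 m and z of ball6 in the frame of basket between 0 and 0.046 m and height (world z) of carrier between 0.09 and 0.18 m and horizontal distance between basket and tank below 0.03 m and contact force between carrier and tank below 0.05 N and contact force between carrier and cup below 0.05 N and linear speed of carrier below 0.03 m/s and angular speed of carrier below 0.15 rad/s); the arm keeps its last pose, push and grip.
It fails at once if a bystander (bottle, wrench, steel block) is moved by more than 30 mm (distance of any of bottle, wrench, parallel from where it was at the start of the episode above 0.03 m).
It fails at once if the gripper touches a ball (contact force between the fingers and ball1 above 0.3 N or contact force between the fingers and ball2 above 0.3 N or contact force between the fingers and ball3 above 0.3 N or contact force between the fingers and ball4 above 0.3 N or contact force between the fingers and ball5 above 0.3 N or contact force between the fingers and ball6 above 0.3 N).
It fails at once if the carrier is tilted by more than 0.26 rad (angle between carrier's own z axis and vertical above 0.26 rad).
It also fails if it takes over 70 s, if anything falls off the work surface, if the arm or the gripper's body presses on something with over 40 N, if the wrist force passes 120 N, or if a joint passes its speed limit or range.

ROBOT

A 7-joint arm with a two-finger parallel gripper is mounted at the origin on the work surface. World frame = base frame: x ahead of the robot, y to its left, z up, the work surface at z = 0. Lengths are in m, angles in rad, forces in N, time in s.
With the tool pointing down it reaches from about 0.35 to 0.9 m from the base axis. Payload 19.9 kg.
Tool frame: the origin (TCP) lies between the finger pads; the fingertips stand 19 mm ahead of it and the grasp point (between the pads) is the TCP; z points along the fingers, y is the line along which they close (so a half turn about z gives the same grasp; the last joint's range is limited). The gripper opens to 94 mm and grips with 3 to 60 N. Pads are 16 mm wide; open, the fingers measure 119 mm over their backs; the gripper's body (75 mm by 177 mm) begins 78 mm behind the grasp point.
Start: joints at [1.127, 0.417, -0.01, 1.614, 0.005, 1.111, -0.053], TCP at [0.244, -0.575, 0.224] pointing down, gripper open.
Joint ranges: [-2.81, 2.81], [-0.39, 2.02], [-1.27, 1.25], [0.06, 2.57], [-1.19, 4.33], [0.19, 2], [-2.82, 2.82]. Speed limits (rad/s): [1.89, 1.89, 2.39, 2.39, 3.01, 3.01, 3.01].

INTERFACE

Orientations are given as a 3x3 rotation matrix whose columns are the frame's x, y, z axes.
In Python, from rig import robot gives the robot as it stands. Calls block until the motion is done:
- robot.move_ptp(position, orientation): joint-space move of the TCP to a pose.
- robot.move_linear(position, velocity=0.15, frame=None, threshold=None): straight line of the TCP; frame=None keeps the orientation; velocity is the mean speed in m/s. With threshold (N) it stops when the force on the tool has changed by that much, and returns True; else False.
- robot.goto_joints(angles): joint-space move.
- robot.gripper_to(opening): finger opening in m; the grip force is fixed at half the most; returns when the fingers have stopped.
- robot.pause(seconds).
- robot.ik(position, orientation): joint angles nearest the present ones, or None.
- robot.get_state(): the state.
- robot.grab_frame(name): name is "side" or "top"; returns the picture (400x640x3 uint8, red, green, blue); there is no depth.
- robot.camera_info(name): a dict with "fx", "fy", "cx", "cy" (pixels), "dist" ([k1, k2, p1, p2, k3] as OpenCV has them; the pictures are not rectified), "rvec" (rotation vector, rad) and "tvec" (3), from world to camera coordinates, as OpenCV has them. Camera axes: x right, y down, z forward; pixel columns grow to the right and rows downward; lengths in m; the calibration is good to about 2 mm. A picture is of the moment at which its call begins. camera_info takes no time and is no camera call.
A pose or a line that the arm cannot do raises robot.PlanningError and nothing moves.
- robot.sign_off(): hands the job in; it is judged then, once.
The state is a dict: "time": time; "qpos": joint angles; "joint_vel": joint speeds; "effort": joint torques, N m; "ee_pos": TCP position; "tool_rot": TCP orientation; "force": force on the tool from outside, world axes, zero at the start; "moment": the same for the moment, N m; "opening": finger opening in m; "grasp_force": force on a finger pad.
Only numpy, scipy, OpenCV 4.12 (cv2) and the standard library are available. Lean on these libraries where they do the work, as an engineer would, in place of code of your own. Each camera call takes 0.05 s, during which the arm holds its last target. There are 200 camera calls.

## Working session

There is one attempt and no reset: what is moved stays moved. The work goes in short steps, each a Python script; the robot and the scene stay as the last script left them, time stands still between calls to the robot, and variables do not carry over. Pictures are saved under pics/ and viewed, at most 10 in all, crops included, and the job is handed in when it is done.

```bash
ls; mkdir -p pics; cat > h.py <<'E'
import numpy as np, cv2
from rig import robot
def save(n,img): cv2.imwrite(f'pics/{n}.png',img[:,:,::-1])
def ray(cam,uv):
    c=robot.camera_info(cam);K=np.array([[c['fx'],0,c['cx']],[0,c['fy'],c['cy']],[0,0,1.]])
    R,_=cv2.Rodrigues(np.array(c['rvec'],float));t=np.array(c['tvec'],float).ravel()
    p=cv2.undistortPoints(np.array(uv,float).reshape(-1,1,2),K,np.array(c['dist'],float)).reshape(-1,2)
    d=np.c_[p,np.ones(len(p))]@R
    return -R.T@t,d
def onplane(cam,uv,z):
    o,d=ray(cam,uv); return o+d*((z-o[2])/d[:,2])[:,None]
def proj(cam,P):
    c=robot.camera_info(cam);K=np.array([[c['fx'],0,c['cx']],[0,c['fy'],c['cy']],[0,0,1.]])
    return cv2.projectPoints(np.array(P,float).reshape(-1,1,3),np.array(c['rvec'],float),np.array(c['tvec'],float),K,np.array(c['dist'],float))[0].reshape(-1,2)
E
python3 - <<'E'
from h import *
np.set_printoptions(precision=3,suppress=True)
for n in('top','side'):
    save(n+'0',robot.grab_frame(n)); c=robot.camera_info(n); print(n,c, ray(n,[[320,200]]))
print(robot.get_state())
E
```

```text
pics
top {'fx': 368.31861263030146, 'fy': 368.31861263030146, 'cx': 322.4063486231137, 'cy': 197.55902067096903, 'dist': array([-0.025,  0.   ,  0.   ,  0.   ,  0.   ]), 'rvec': array([ 2.139, -2.117,  0.11 ]), 'tvec': array([-0.028,  0.592,  0.84 ])} (array([ 0.467, -0.058,  0.914]), array([[ 0.136,  0.048, -0.99 ]]))
side {'fx': 376.5684716314546, 'fy': 376.5684716314546, 'cx': 320.56337886386746, 'cy': 200.1946267058508, 'dist': array([0.031, 0.   , 0.   , 0.   , 0.   ]), 'rvec': array([ 0.59 , -2.733,  1.079]), 'tvec': array([0.538, 0.25 , 0.889])} (array([0.325, 0.609, 0.816]), array([[ 0.274, -0.625, -0.731]]))
{'time': 0.1, 'qpos': array([ 1.127,  0.418, -0.01 ,  1.614,  0.005,  1.111, -0.053]), 'joint_vel': array([ 0.   , -0.001, -0.001, -0.   ,  0.   , -0.   , -0.002]), 'effort': array([  0.003, -85.258,   0.641, -42.67 ,  -0.049,   0.016,   0.   ]), 'ee_pos': array([ 0.244, -0.575,  0.224]), 'tool_rot': array([[ 0.92 ,  0.391, -0.   ],
       [ 0.391, -0.92 ,  0.001],
       [-0.   , -0.001, -1.   ]]), 'force': array([-0.452,  0.275,  0.476]), 'moment': array([ 0.011,  0.015, -0.002]), 'grasp_force': 0.0, 'opening': 0.0938062076214174}
```

View pics/top0.png

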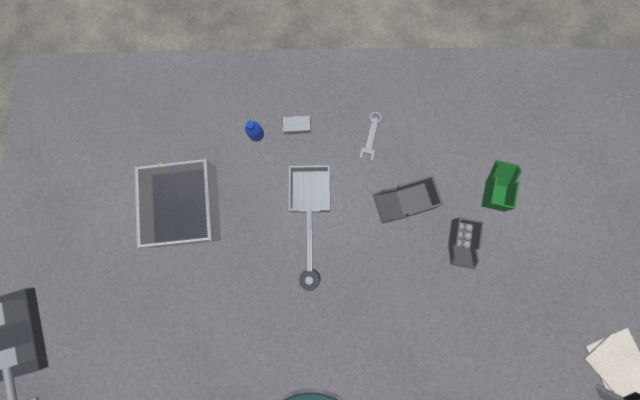

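View pics/side0.png

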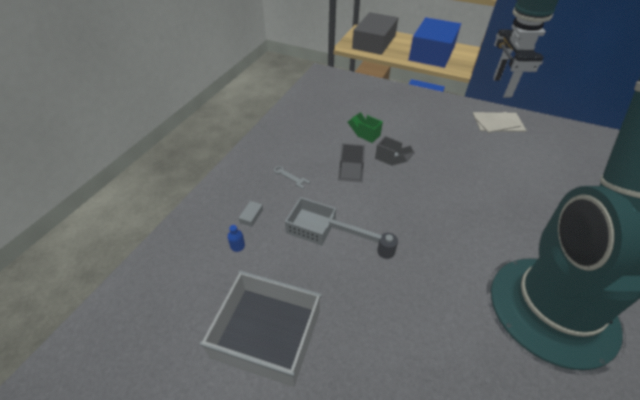

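Top view: tank at about (173,203), basket (310,189), counterweight (309,280), the cup with balls (465,240) with its spout downwards to the robot. The larger dark look-alike is at (408,200), the green one at (501,186), bottle (254,130), block (296,124), wrench (371,136). The side view agrees.

```bash
python3 - <<'E'
from h import *
np.set_printoptions(precision=4,suppress=True)
im=robot.grab_frame('top')
save('crop1',cv2.resize(im[150:300,280:490],None,fx=3.8,fy=3.8,interpolation=cv2.INTER_CUBIC))
si=robot.grab_frame('side')
save('crop2',cv2.resize(si[90:270,270:430],None,fx=3.3,fy=3.3,interpolation=cv2.INTER_CUBIC))
for nm,uv,z in [('basket',(310,189),.05),('cw',(309.5,280),.054),('tank',(173,203),.08),('cup',(465,240),.06)]: print(nm,onplane('top',[uv],z))
E
```

```text
basket [[0.6119 0.0074 0.05  ]]
cw [[0.3997 0.0045 0.054 ]]
tank [[0.5718 0.325  0.08  ]]
cup [[ 0.4946 -0.3497  0.06  ]]
```

View pics/crop1.png

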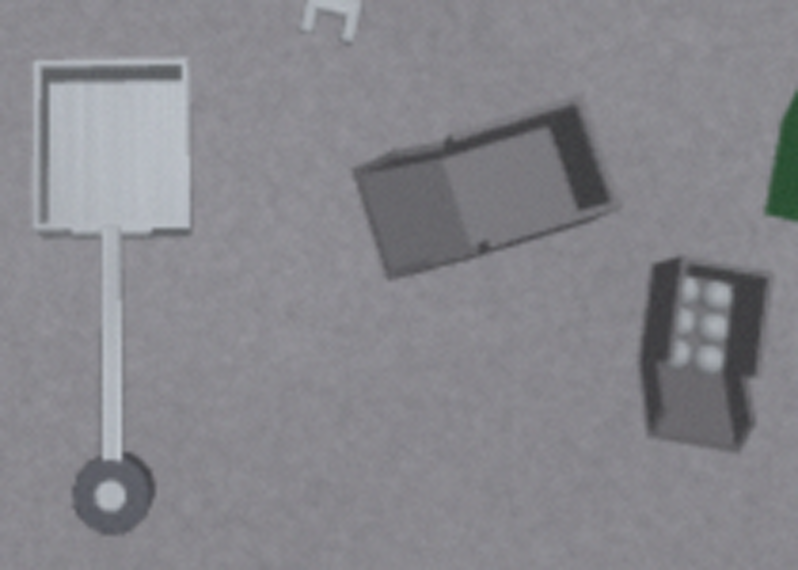

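View pics/crop2.png

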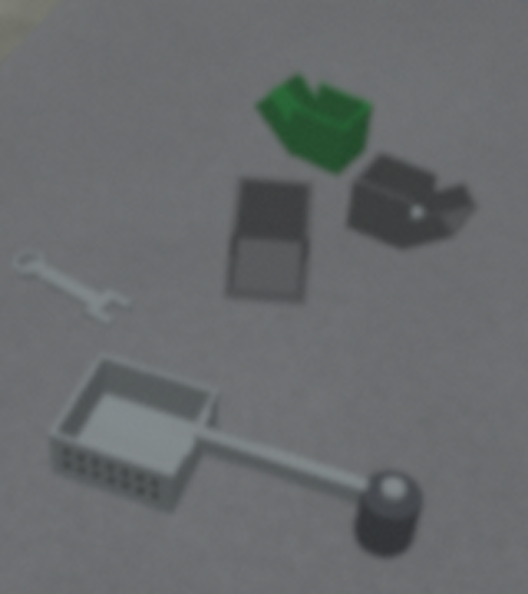

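The crops show the basket rim corners at crop1 (34,62), (188,58), (190,232), (34,232) and the counterweight cap at (111,496). The cup's box rim corners are (682,258), (772,272), (757,375), with its spout edge at (650,437)-(740,450). All six balls are in the small cup.

```bash
cat >> h.py <<'E'
from scipy.spatial.transform import Rotation as Ro
def cuprot(yaw,th): return Ro.from_euler('z',yaw).as_matrix()@Ro.from_euler('y',-th).as_matrix()
FL={0:np.diag([1,-1,-1.]),1:np.diag([-1,1,-1.])}
E
python3 - <<'E'
from h import *
np.set_printoptions(precision=4,suppress=True)
cr=lambda p:(np.array(p,float)+.5)/3.8-.5+[280,150]
b=onplane('top',cr([(34,62),(188,58),(190,232),(34,232)]),.05)
print('basket',b,b.mean(0),np.linalg.norm(np.roll(b,-1,0)-b,axis=1))
cw=onplane('top',cr([(111,496),(113,492)]),.056); print('cw',cw)
bar=onplane('top',cr([(111,235),(111,455)]),.054);print('bar',bar)
c=onplane('top',cr([(682,258),(772,272),(757,375)]),.06);print('cup rim',c,np.linalg.norm(np.diff(c,axis=0),axis=1), 'ctr',(c[0]+c[2])/2)
print('yaw',np.arctan2(*(c[0]-c[1])[[0,1]]*np.array([1,1])))
print('lip',onplane('top',cr([(650,437),(740,450)]),.042), onplane('top',cr([(755,425)]),.06))
im=robot.grab_frame('top')
# tank rim: bright frame
hsv=cv2.cvtColor(im,cv2.COLOR_RGB2HSV); g=cv2.cvtColor(im,cv2.COLOR_RGB2GRAY)
m=(g>150).astype(np.uint8); m[:,240:]=0; m[:140]=0; m[260:]=0; m[:,:110]=0
pts=cv2.findNonZero(m); r=cv2.minAreaRect(cv2.convexHull(pts)); bx=cv2.boxPoints(r); w=onplane('top',bx,.08)
print('tank px',bx,w,w.mean(0),np.linalg.norm(np.roll(w,-1,0)-w,axis=1))
# ik checks
for f in FL:
  for th in (30,50,75):
    R=cuprot(0,np.radians(th)); lip=np.array([.632,.007,.07]); g=lip-R@np.array([-.077,0,.002])
    print(f,th,g,robot.ik(g,R@FL[f]))
  print(f,robot.ik([.5,-.35,.04],cuprot(-.15,0)@FL[f]),robot.ik([.46,.325,.165],FL[f]))
E
```

```text
basket [[ 0.668   0.0602  0.05  ]
 [ 0.6709 -0.0375  0.05  ]
 [ 0.5604 -0.0399  0.05  ]
 [ 0.5595  0.0574  0.05  ]] [0.6147 0.01   0.05  ] [0.0978 0.1106 0.0973 0.1085]
cw [[0.3994 0.0059 0.056 ]
 [0.4018 0.0047 0.056 ]]
bar [[0.5576 0.0089 0.054 ]
 [0.4237 0.0064 0.054 ]]
cup rim [[ 0.5459 -0.3383  0.06  ]
 [ 0.5379 -0.392   0.06  ]
 [ 0.4761 -0.3802  0.06  ]] [0.0543 0.0629] ctr [ 0.511  -0.3593  0.06  ]
yaw 0.14852321401907434
lip [[ 0.4382 -0.3208  0.042 ]
 [ 0.4311 -0.3748  0.042 ]] [[ 0.4465 -0.3777  0.06  ]]
tank px [[131.2818 162.3631]
 [205.7537 157.8948]
 [210.894  243.5664]
 [136.4221 248.0347]] [[0.6689 0.4347 0.08  ]
 [0.6799 0.2535 0.08  ]
 [0.4792 0.2297 0.08  ]
 [0.4664 0.4043 0.08  ]] [0.5736 0.3305 0.08  ] [0.1815 0.2021 0.1751 0.2048]
0 30 [0.6997 0.007  0.1068] [-0.1846  0.4863  0.1425  1.9463 -0.1487  0.1925 -1.5085]
0 50 [0.683  0.007  0.1277] [ 0.53    0.5554 -0.7242  2.1781  2.4484  0.5003  2.4111]
0 75 [0.6539 0.007  0.1439] [ 0.8562  1.0637 -1.0922  2.3709  2.996   1.2498  2.5018]
0 [ 0.5706  0.6155 -0.0136  1.7769  0.0115  0.7492 -1.1698] [ 0.129   0.6128 -1.0812  1.8022  0.6049  1.103  -2.7374]
1 30 [0.6997 0.007  0.1068] [ 0.658   0.6972 -0.9563  1.9188  1.3263  0.5727  0.452 ]
1 50 [0.683  0.007  0.1277] [ 0.7955  0.7459 -1.0824  2.1714  2.2741  0.6744 -0.3761]
1 75 [0.6539 0.007  0.1439] [ 0.8562  1.0637 -1.0922  2.3709  2.996   1.2498 -0.6398]
1 [ 0.9554  0.6804 -0.5339  1.7627  0.4517  0.8232  1.6268] [ 0.0661  0.5584 -0.9747  1.8039  0.5253  1.0641  0.4666]
```

```bash
python3 - <<'E'
from h import *
np.set_printoptions(precision=2,suppress=True)
bc=np.array([.6147,.010])
lim=np.array([[-2.81,2.81],[-.39,2.02],[-1.27,1.25],[.06,2.57],[-1.19,4.33],[.19,2],[-2.82,2.82]])
for deg in range(-180,180,20):
  for f in FL:
    Q=[]
    for th in (0,25,38,50,62,75):
      R=cuprot(np.radians(deg),np.radians(th)); d=R@[1,0,0]; d=d[:2]/np.linalg.norm(d[:2])
      lip=np.r_[bc+.018*d,.07 if th>30 else .11]; g=lip-R@np.array([-.077,0,.002])
      q=robot.ik(g,R@FL[f]); Q.append(q)
    if all(q is not None for q in Q):
      Q=np.array(Q); print(deg,f,'jump',np.abs(np.diff(Q,axis=0)).max(0),'margin',np.minimum(Q-lim[:,0],lim[:,1]-Q).min().round(2))
    else: print(deg,f,[q is not None for q in Q])
E
```

```text
-180 0 [True, True, True, True, False, False]
-180 1 [True, True, True, True, False, False]
-160 0 [True, True, True, True, False, False]
-160 1 [True, True, True, True, False, False]
-140 0 [True, True, True, True, True, False]
-140 1 [True, True, True, True, True, False]
-120 0 jump [0.36 0.16 0.54 0.18 0.2  0.52 0.21] margin 0.02
-120 1 jump [0.24 0.13 0.17 0.18 0.29 0.44 0.31] margin -0.0
-100 0 jump [0.28 0.14 0.36 0.06 0.28 0.38 0.28] margin 0.05
-100 1 jump [0.26 0.11 0.07 0.07 0.37 0.3  0.39] margin 0.07
-80 0 jump [1.22 0.11 2.17 0.03 1.99 0.26 4.71] margin 0.03
-80 1 jump [0.24 0.11 0.06 0.07 0.41 0.21 0.44] margin 0.18
-60 0 jump [1.41 0.17 2.17 0.22 1.96 0.67 4.82] margin 0.17
-60 1 jump [0.2  0.15 0.08 0.19 0.43 0.27 0.46] margin 0.33
-40 0 jump [0.86 0.34 1.05 0.29 2.15 0.46 4.27] margin 0.02
-40 1 jump [0.17 0.21 0.16 0.29 0.41 0.35 0.46] margin 0.39
-20 0 [True, True, False, True, True, True]
-20 1 jump [0.38 0.21 0.47 0.36 0.51 0.39 0.61] margin 0.25
0 0 [True, True, False, True, True, True]
0 1 jump [0.42 0.24 0.54 0.38 0.72 0.5  0.8 ] margin 0.09
20 0 jump [0.54 0.
[... 198 characters left out ...]
 4.19] margin 0.0
60 0 jump [0.29 0.35 0.31 0.2  0.56 0.35 0.56] margin 0.1
60 1 jump [0.61 0.23 1.04 0.2  1.5  0.48 4.96] margin 0.01
80 0 jump [0.23 0.11 0.07 0.08 0.58 0.17 0.58] margin 0.36
80 1 jump [1.13 0.16 1.99 0.13 1.9  0.28 4.75] margin 0.01
100 0 jump [0.21 0.14 0.04 0.07 0.53 0.15 0.54] margin 0.52
100 1 jump [1.05 0.27 1.2  0.07 0.37 0.21 0.25] margin 0.1
120 0 jump [0.2  0.16 0.05 0.17 0.4  0.21 0.41] margin 0.3
120 1 jump [1.1  0.18 1.26 0.2  0.46 0.23 0.31] margin 0.08
140 0 jump [0.11 0.17 0.03 0.27 0.32 0.37 0.32] margin 0.01
140 1 jump [0.33 0.26 0.67 0.27 0.36 0.43 0.38] margin 0.01
160 0 [True, True, True, True, False, False]
160 1 [True, True, True, True, False, False]
```

```bash
python3 - <<'E'
from h import *
np.set_printoptions(precision=3,suppress=True)
c=np.array([.511,-.3593]);R=cuprot(-.15,0)@FL[1]
robot.move_ptp([*c,.18],R)
robot.move_linear([*c,.06],velocity=.12)
print(robot.move_linear([*c,.040],velocity=.04,threshold=8))
robot.gripper_to(.05); s=robot.get_state(); print(s['opening'],s['grasp_force'],s['ee_pos'],s['time'],s['qpos'])
robot.move_linear([*c,.18],velocity=.1)
s=robot.get_state(); print(s['opening'],s['grasp_force'],s['force'])
im=robot.grab_frame('side'); save('lift',cv2.resize(im[40:240,240:480],None,fx=3,fy=3))
E
```

```text
False
0.055739669530465726 29.90072339773178 [ 0.511 -0.359  0.04 ] 4.3583 [ 0.936  0.695 -0.512  1.725  0.436  0.837  1.648]
0.056094077599893856 29.907933175563812 [-0.244 -0.16  -3.76 ]
```

View pics/lift.png

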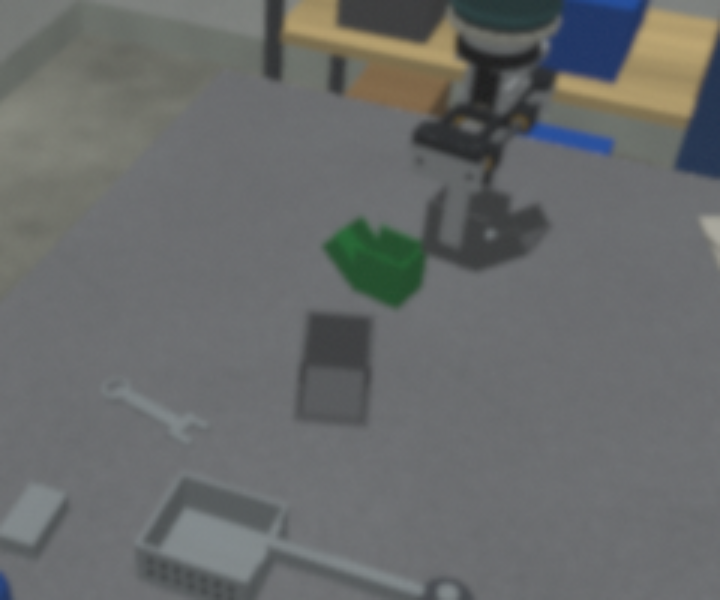

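The cup is held upright and level with its balls, clear of the green one (lifted cup around (480,230) in the crop).

```bash
cat >> h.py <<'E'
BC=np.array([.6147,.010])
def pour(th,lz,off=.015,deg=-60):
    R=cuprot(np.radians(deg),np.radians(th)); d=R@[1,0,0]; d=d[:2]/np.linalg.norm(d[:2])
    return np.r_[BC+off*d,lz]-R@np.array([-.077,0,.002]), R@FL[1]
E
python3 - <<'E'
from h import *
np.set_printoptions(precision=3,suppress=True)
for th,lz,v in ((0,.16,.15),(20,.13,.05),(34,.085,.05)):
    p,R=pour(th,lz); robot.move_linear(p,velocity=v,frame=R)
s=robot.get_state(); print(s['time'],s['opening'],s['grasp_force'],s['force'],s['qpos'])
im=robot.grab_frame('top'); save('pre',cv2.resize(im[110:290,220:460],None,fx=3,fy=3))
lp=np.r_[BC+.015*np.array([.5,-.866]),.085]; print((proj('top',[lp])-[220,110])*3)
E
```

```text
9.5333 0.05613530689532141 29.90811377763748 [-0.358  0.029 -4.176] [-0.102  0.52  -0.143  1.854  0.938  0.824 -0.378]
[[280.463 216.196]]
```

View pics/pre.png

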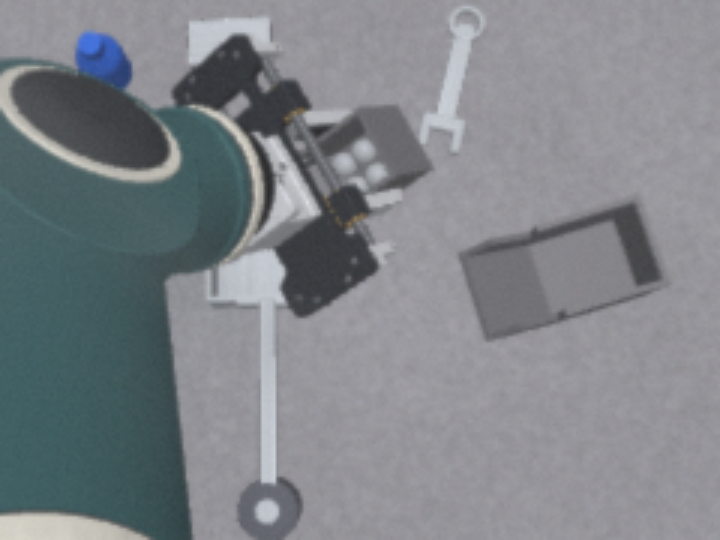

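The cup is tipped 34° with its lip hidden under the gripper at about (280,216), over the basket. The balls are still at the back of the cup.

```bash
python3 - <<'E'
from h import *
np.set_printoptions(precision=3,suppress=True)
for th in (40,44,48,52,56,60,64,68,72,76):
    p,R=pour(th,.070); robot.move_linear(p,velocity=.025,frame=R); robot.pause(.25)
    s=robot.get_state(); print(th,round(s['time'],2),s['force'][2].round(2))
robot.pause(.5)
im=robot.grab_frame('side'); save('pour',cv2.resize(im[90:290,200:440],None,fx=3,fy=3))
E
```

```text
40 10.37 -3.87
44 10.98 -2.85
48 11.6 -1.15
52 12.22 -1.5
56 12.83 -1.66
60 13.45 -1.61
64 14.07 -1.32
68 14.68 -0.88
72 15.3 -0.77
76 15.92 -0.98
```

View pics/pour.png

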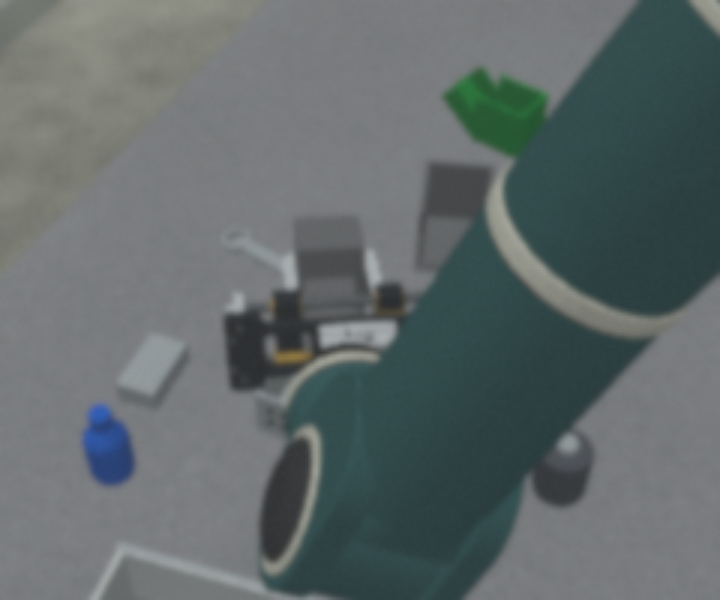

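The cup looks empty (opening at (330,260) in the crop), and the force dropped by about 6 × 0.33 N, allowing for drift. Next I return the cup.

```bash
python3 - <<'E'
from h import *
np.set_printoptions(precision=3,suppress=True)
for th,lz,v in ((76,.10,.08),(40,.13,.06),(0,.16,.06)):
    p,R=pour(th,lz); robot.move_linear(p,velocity=v,frame=R)
c=np.array([.511,-.3593]);R=cuprot(-.15,0)@FL[1]
robot.move_linear([*c,.18],velocity=.15,frame=R)
robot.move_linear([*c,.055],velocity=.12)
print(robot.move_linear([*c,.0395],velocity=.03,threshold=3),robot.get_state()['ee_pos'])
robot.gripper_to(.09)
robot.move_linear([*c,.18],velocity=.12)
s=robot.get_state(); print(s['time'],s['opening'])
im=robot.grab_frame('top'); save('after',cv2.resize(im[110:290,270:510],None,fx=3.3,fy=3.3))
E
```

```text
True [ 0.511 -0.359  0.04 ]
24.9083 0.09037720075924906
```

View pics/after.png

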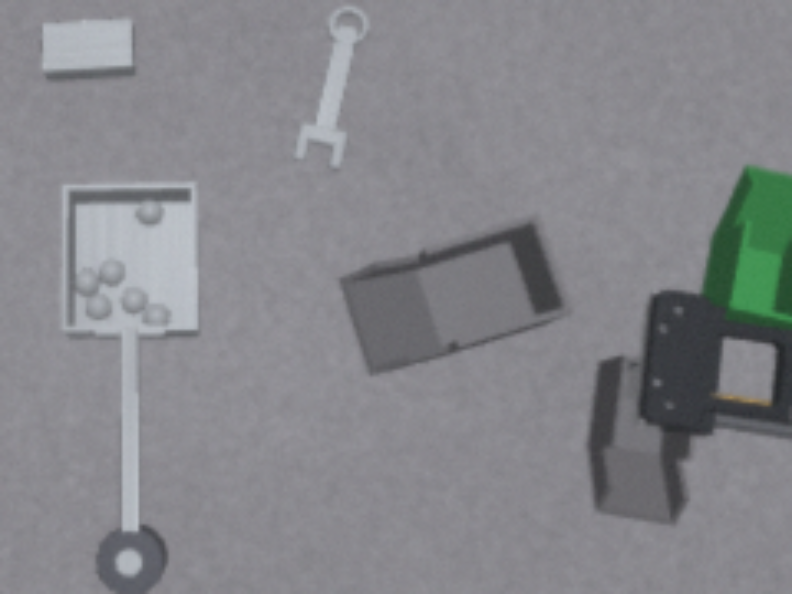

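All six balls are in the basket (crop x 75-195, y 200-325). The cup stands upright at (640,440) and the carrier hasn't moved.

```bash
python3 - <<'E'
from h import *
np.set_printoptions(precision=3,suppress=True)
R=cuprot(.02,0)@FL[1]; o=BC-.112*np.array([np.cos(.02),np.sin(.02)]); o[1]=(.0078)
robot.move_ptp([*o,.18],R)
robot.move_linear([*o,.075],velocity=.12)
print(robot.move_linear([*o,.044],velocity=.04,threshold=8))
s0=robot.get_state()
robot.gripper_to(.0); s=robot.get_state(); print(s['opening'],s['grasp_force'],s['ee_pos'],s['force'])
robot.move_linear([*o,.054],velocity=.02); robot.pause(.3)
s=robot.get_state(); print(s['time'],s['force']-s0['force'],s['moment']-s0['moment'])
robot.move_linear([*o,.09],velocity=.04); robot.pause(.3)
s=robot.get_state(); print(s['time'],s['force']-s0['force'],s['moment']-s0['moment'])
im=robot.grab_frame('side'); save('carry',cv2.resize(im[150:290,250:430],None,fx=4,fy=4))
E
```

```text
False
0.011653737380033618 30.000085830688477 [0.503 0.008 0.044] [ 0.399  2.53  -0.166]
30.4083 [-0.524  0.396 -6.341] [0.002 0.043 0.011]
31.7583 [ 0.268 -0.162 -5.597] [ 0.024 -0.002 -0.005]
```

View pics/carry.png

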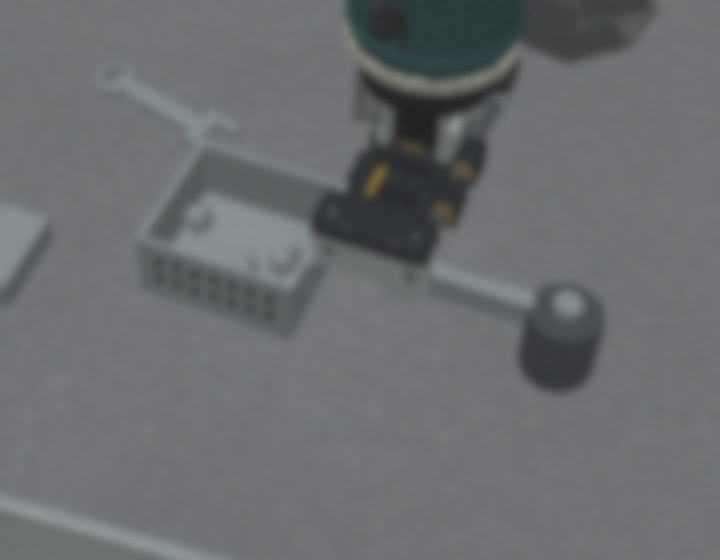

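```bash
python3 - <<'E'
from h import *
np.set_printoptions(precision=3,suppress=True)
print(proj('side',[[.400,.0055,.102],[.668,.060,.096]]), 'seen 392.2,225.6 / 285.4,209.9')
o=robot.get_state()['ee_pos'][:2]; u=np.array([np.cos(.02),np.sin(.02)])
robot.move_linear([*o,.175],velocity=.06)
t=np.array([.572,.327])-.112*u
robot.move_linear([*t,.175],velocity=.08); robot.pause(1)
s=robot.get_state(); print(s['time'],s['ee_pos'],s['moment'],s['grasp_force'],s['joint_vel'])
a=robot.grab_frame('top')[110:310,110:350]; save('end',cv2.resize(np.vstack([a,robot.grab_frame('side')[200:390,200:440]]),None,fx=1.5,fy=1.5))
E
```

```text
[[391.018 225.654]
 [283.39  208.246]] seen 392.2,225.6 / 285.4,209.9
38.525 [0.46  0.325 0.175] [ 0.092 -0.127  0.02 ] 29.998435378074646 [-0.001  0.     0.003 -0.003  0.001  0.     0.001]
```

View pics/end.png

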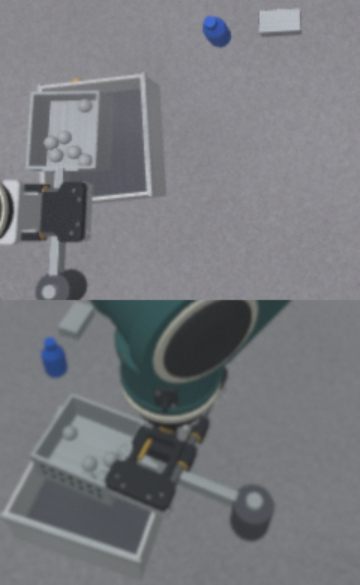

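The carrier is held level with all six balls (top half: basket (25-100, 92-170), over the tank). I'll check the basket centre numerically before handing in.

```bash
python3 - <<'E'
from h import *
np.set_printoptions(precision=3,suppress=True)
b=onplane('top',np.array([(27,92),(100,92),(97,170),(25,168)])/1.5+110,.181);print(b,b.mean(0))
t=onplane('top',[(136,168),(206,160),(210,241),(138,246)],.08);print(t,t.mean(0),np.linalg.norm(np.roll(t,-1,0)-t,axis=1))
d=np.linalg.norm(b.mean(0)[:2]-t.mean(0)[:2]);print(d)
if d<.018 and np.ptp([np.linalg.norm(b[0]-b[1]),.098])<.02: robot.sign_off(); print('signed')
E
```

```text
[[0.625 0.38  0.181]
 [0.625 0.276 0.181]
 [0.517 0.272 0.181]
 [0.519 0.373 0.181]] [0.572 0.325 0.181]
[[0.655 0.422 0.08 ]
 [0.675 0.253 0.08 ]
 [0.485 0.232 0.08 ]
 [0.471 0.401 0.08 ]] [0.571 0.327 0.08 ] [0.17  0.191 0.169 0.185]
0.0014781419966351389
the job is handed in; nothing more can be done
signed
```

The job is handed in, with no verdict returned: all six balls are in the basket, the empty cup stands upright on the bench, and the loaded carrier is held level with its basket centred to about 2 mm over the tank, underside about 50 mm above the rim.

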